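Press the jar stopper home and prove its fit with a measured tug

TASK

The wooden stopper of the big cobalt glass jar stands proud of its neck: press it straight down until its wide rim sits fully home on the jar. Then take the steel bar handle on top and pull straight up with slowly rising force until you are pulling with about 8 newtons, hold that for about a second to prove the stopper stays put (never reaching 12 newtons, and without a jerk), ease off and let go, with the stopper still home and the other things on the ledge left where they are.

Things in the scene. Friction and masses are not known exactly. Their poses are not given: they have to be found in the camera images.
- jar_rim (a point): Centre of the top face of the neck of the big cobalt glass jar, 112 mm above the ledge. Jar 108 mm in diameter at the body, neck 88 mm, fixed in a round steel cradle (132 mm across, 12 mm high) that is screwed to the ledge. z is up.
- lid_top (a point): Centre of the upper face of the stopper's wooden rim, a disc 90 mm in diameter and 9 mm thick with a cork plug below. The plug slides vertically in the neck; fully home the rim lies on the neck and this point is 9 mm above jar_rim. To push it in takes a steady 15 N or so, then it meets a solid stop; the same 15 N press fit is all that holds it, so a harder pull draws it out. Both the rim (round the handle) and the top of the handle can be pressed on.
- bar (a point): Centre of the steel bar handle over the middle of the stopper: a level bar 54 mm long (along its own x), 14 mm wide (along its own y) and 16 mm high, on a thin central stem. Its centre stands 20 mm above lid_top, or up to about 10 mm more, depending on where the stem was left: the stem has some free vertical play in the stopper, of unstated amount, in which it moves with about 1 N and stays where it is left. When the play is used up a stiff rubber bush takes the pull.
- stopper (a joint): How far the stopper stands proud of home, m: 0 is fully home; it starts 6 to 14 mm proud.
- handle (a joint): Stretch of the rubber bush between stem and handle, m: 0 is unloaded, and it grows with the upward pull by 1 mm for each 3 N. The free play of the stem is not included.
- bowls: Bystander: stack of three blue-glazed bowls, 152 mm across, 118 mm high, origin under its centre.
- mortar: Bystander: wooden mortar, 116 mm across, with its pestle, together about 155 mm high, origin under its centre.
- shaker_a: Bystander: clear acrylic shaker, 53 mm across, 93 mm high, near the jar, origin under its centre.
- shaker_b: Bystander: a second such shaker, near the jar.
- scoop: Bystander: small steel measuring scoop, cup 46 mm across and 26 mm high (origin under it), handle 85 mm to its +x, near the jar.
- small_jar: Bystander: small closed cobalt jar with a ball knob, 68 mm across, 91 mm high, origin under its centre.

How it is judged:
On the way, in this order (a step that is already met when the one before it is completed fails the run):
1. the stopper is pressed home, within 1.5 mm, and the handle is not under pull (value of joint stopper below 0.0015 m and value of joint handle below 0.001 m), for 0.2 s.
2. the handle is pulled with 5.4 to 10.8 N (bush stretched 1.8 to 3.6 mm) for 0.5 s while the stopper stays home (value of joint handle between 0.0018 and 0.0036 m and value of joint stopper below 0.0015 m), for 0.5 s.
At the end, for the whole second after the job is handed in: The stopper is home within 1.5 mm, the proof pull has been made and the handle is unloaded again (bush stretched less than 0.6 mm) (value of joint stopper below 0.0015 m and value of joint handle between -0.001 and 0.0006 m); the robot touches nothing.
It fails at once if the handle is pulled with 12 N or more (bush stretched 4 mm) (value of joint handle above 0.004 m).
It fails at once if the handle is jerked: the pull rises faster than 120 N/s (bush stretching faster than 40 mm/s) (velocity of joint handle above 0.04 m/s).
It fails at once if a bystander is moved by more than 20 mm (distance of any of bowls, mortar, shaker_a, shaker_b, scoop, small_jar from where it was at the start of the episode above 0.02 m).
It also fails if it takes over 48 s, if anything falls off the work surface, if the arm or the gripper's body presses on something with over 40 N, if the wrist force passes 120 N, or if a joint passes its speed limit or range.

ROBOT

A 7-joint arm with a two-finger parallel gripper is mounted at the origin on the work surface. World frame = base frame: x ahead of the robot, y to its left, z up, the work surface at z = 0. Lengths are in m, angles in rad, forces in N, time in s.
With the tool pointing down it reaches from about 0.425 to 0.925 m from the base axis. Payload 6.8 kg.
Tool frame: the origin (TCP) lies at the very end of the fingers, on their centre line; the grasp point (between the pads) lies 19 mm behind it (bot.grasp_offset is the distance from the TCP to the grasp point, in m); z points along the fingers, y is the direction in which the jaws open and shut (so a half turn about z gives the same grasp; the last joint's range is limited). The gripper opens to 85 mm and grips with 20 to 120 N. Pads are 22 mm wide; open, the fingers measure 114 mm over their backs; the gripper's body (76 mm by 85 mm) begins 54 mm behind the grasp point. The pads swing forward as they close: fully open they stand 13 mm farther back than shut.
Start: joints at [-1.368, 0.477, 0.022, 1.555, -0.011, 1.109, -0.083], TCP at [0.206, 0.643, 0.231] pointing down, gripper open.
Joint ranges: [-2.96, 2.96], [-0.34, 2.1], [-1.41, 1.46], [0.24, 2.44], [-1.37, 4.51], [0.17, 1.92], [-2.96, 2.96]. Speed limits (rad/s): [2.39, 2.39, 3.14, 3.14, 3.14, 3.14, 3.14].

INTERFACE

Orientations are given as a unit quaternion [w, x, y, z].
In Python, from station import monitor, cams, bot, finder gives the robot as it stands.
- The arm moves only by the tool jog_arm, never from a script. Its argument "plan" is a list of rows, each an object of numbers: "x", "y", "z": the shift along the tool's x, y, z as a fraction of full scale; "wx", "wy", "wz": the turn, a rotation vector about the tool's x, y, z as a fraction of full scale. A call has 1 to 12 rows; each row is the pose to reach, as a shift and turn from the pose measured when the call began, along the tool's axes at that moment, turning the shorter way round; what a row does not reach only later rows make up. Full scale, the value 1, is 20 cm for a shift and 180 degrees for a turn. A row lasts 1/12 s, in which the tool goes at most 41.7 mm and 7.16 degrees, less where a joint would pass 70% of its speed; a pose out of reach is approached as far as the arm can. A call with a number of a shift or a turn outside -1 to 1 is refused whole. A call with a gripper value outside its range is refused whole. "hand" is the opening, from -1 (shut) to 1 (fully open), set as the call begins (left out, the last holds). The fingers move at their own pace and stop on an object; "grip_force" is the grip in N (left out, the last holds). Time passes only in rows, so rows that repeat a pose let the fingers close. It gives the time, the measured TCP pose, the force and the opening at its end, in the units of the state.
- monitor.get_obs(): the state, without advancing time (a new reading comes with each control period).
- cams.read_camera(name): name is "side" or "top"; returns the picture (400x640x3 uint8, red, green, blue); there is no depth.
- cams.get_calibration(name): a dict with "fx", "fy", "cx", "cy" (pixels), "distortion" ([k1, k2, p1, p2, k3] as OpenCV has them; the pictures are not rectified), "extrinsics" (4x4, takes a point from world to camera coordinates). Camera axes: x right, y down, z forward; pixel columns grow to the right and rows downward; lengths in m; the calibration is good to about 2 mm. A picture is of the moment at which its call begins. get_calibration takes no time and is no camera call.
- bot.hand_in(): hands the job in, once; it reports no verdict.
Trained networks look in the newest picture that a camera, given by its name, has taken for a name from the list of things; names that differ only in an ending like _2 or _b are one class to them, and where a whole thing is asked for, a point or a joint stands for the part that bears it (a point fixed in the world has none). Each returns a list of dicts, best first, with "confidence" (0 to 1); they miss things now and then, are a little off and sometimes report something else, mostly with a low value. They report only what shows in the picture. A call takes as long as a camera call.
- finder.find_in(camera, target): "bbox" ([left, top, width, height] in pixels, round what is visible of it).
- finder.place_of(camera, target): "location" ([column, row] in pixels: a listed point, or the origin of a listed thing).
The state is a dict: "t": time; "q": joint angles; "joint_vel": joint speeds; "joint_torque": joint torques, N m; "eef_pos": TCP position; "tool_rot": TCP orientation; "contact_force": force on the tool from outside, world axes, zero at the start; "torque": the same for the moment, N m; "gripper_width": opening from 0.0 (shut) to 1.0 (fully open).
Only numpy, scipy, OpenCV 4.12 (cv2) and the standard library are available. Lean on these libraries where they do the work, as an engineer would, in place of code of your own. Each camera call takes 0.05 s, during which the arm holds its last target. There are 200 camera calls.

## Working session

There is one attempt and no reset: what is moved stays moved. The work goes in short steps, Python scripts to look and compute and a tool call to move; the robot and the scene stay as the last step left them, time stands still between calls to the robot, and variables do not carry over. Pictures are saved under pics/ and viewed, about 8 in all and at most 12, crops included, and the job is handed in when it is done.

Besides the shell and the picture viewer there is one more tool, called after "Request:" by a JSON object that holds its "method" and its "body". jog_arm: Moves the arm, as the interface text tells. Shift numbers are shares of 20 cm and turn numbers shares of 180 degrees, none past 1 either way. Its arguments: {"type":"object","properties":{"plan":{"type":"array","items":{"type":"object","properties":{"x":{"type":"number","minimum":-1,"maximum":1},"y":{"type":"number","minimum":-1,"maximum":1},"z":{"type":"number","minimum":-1,"maximum":1},"wx":{"type":"number","minimum":-1,"maximum":1},"wy":{"type":"number","minimum":-1,"maximum":1},"wz":{"type":"number","minimum":-1,"maximum":1}}}},"hand":{"type":"number"},"grip_force":{"type":"number"}},"required":["plan"]}

```bash
mkdir -p pics; cat > h.py <<'E'
import numpy as np, cv2
from scipy.optimize import least_squares
from scipy.spatial.transform import Rotation as R
from station import monitor, cams, bot, finder
def P(c): 
    k=cams.get_calibration(c); K=np.array([[k['fx'],0,k['cx']],[0,k['fy'],k['cy']],[0,0,1]])
    return K,np.array(k['distortion'],float),np.array(k['extrinsics'])
def proj(c,p):
    K,d,E=P(c); return cv2.projectPoints(np.atleast_2d(np.array(p,float)),cv2.Rodrigues(E[:3,:3])[0],E[:3,3],K,d)[0].reshape(-1,2)
def tri(px):
    f=lambda p: np.concatenate([proj(c,p)[0]-px[c] for c in px])
    r=least_squares(f,[0.5,0.2,0.1]); return r.x, np.abs(r.fun).max()
def onz(c,px,z):
    f=lambda p: proj(c,[p[0],p[1],z])[0]-px
    return least_squares(f,[0.5,0.2]).x
def save(c,n,box=None,s=1):
    im=cams.read_camera(c)[:,:,::-1]
    if box: a,b,w,h=box; im=im[b:b+h,a:a+w]
    cv2.imwrite('pics/'+n,cv2.resize(im,None,fx=s,fy=s,interpolation=cv2.INTER_CUBIC))
E
python3 - <<'E'
from h import *
save('side','s0.png');save('top','t0.png')
o=monitor.get_obs();print(o['eef_pos'],o['tool_rot'],o['contact_force'],bot.grasp_offset)
pts={}
for t in ['jar_rim','lid_top','bar','shaker_a','scoop','small_jar','mortar','bowls']:
    for c in ['side','top']:
        r=finder.place_of(c,t)[:2]; pts[t,c]=r
        print(t,c,[(np.round(x['location'],1).tolist(),round(x['confidence'],2)) for x in r])
    if t in('jar_rim','lid_top','bar') and pts[t,'side'] and pts[t,'top']:
        print(tri({c:np.array(pts[t,c][0]['location']) for c in('side','top')}))
    elif pts[t,'top']: print([onz('top',np.array(x['location']),0) for x in pts[t,'top']])
for c in('side','top'): print(np.linalg.inv(P(c)[2])[:3,3])
E
```

```text
[0.20628888 0.64215758 0.23045345] [-4.81710462e-05  1.54747160e-01  9.87953773e-01 -8.09963257e-04] [ 0.73540849 -0.64459488  0.40241819] 0.0187
jar_rim side [([302.3, 210.8], 0.73)]
jar_rim top [([340.8, 231.8], 0.95), ([387.2, 247.0], 0.67)]
(array([ 0.49941567, -0.03728235,  0.11494624]), np.float64(1.2415886485443934))
lid_top side [([305.9, 205.0], 0.56)]
lid_top top [([340.0, 229.4], 0.92)]
(array([ 0.50833722, -0.03544811,  0.13463445]), np.float64(0.12444692583557071))
bar side [([305.1, 202.6], 0.68), ([305.4, 203.8], 0.28)]
bar top [([339.0, 228.4], 0.63)]
(array([ 0.50907496, -0.03203921,  0.14225199]), np.float64(0.48959005982499093))
shaker_a side [([288.1, 216.4], 0.69), ([349.5, 248.8], 0.6)]
shaker_a top [([303.9, 238.3], 0.79), ([373.0, 199.7], 0.67)]
[array([0.4899105 , 0.07855405]), array([ 0.61631061, -0.14625191])]
scoop side [([307.5, 271.7], 0.53), ([347.4, 251.2], 0.29)]
scoop top [([387.6, 249.4], 0.52)]
[array([ 0.45478729, -0.19077032])]
small_jar side [([317.1, 168.3], 0.55)]
small_jar top [([222.9, 174.9], 0.9)]
[array([0.69997696, 0.35105857])]
mortar side [([363.8, 341.8], 0.88), ([306.7, 270.4], 0.73)]
mortar top [([483.2, 235.1], 0.98), ([340.4, 230.3], 0.43)]
[array([ 0.50087206, -0.49978385]), array([ 0.51600603, -0.03946402])]
bowls side [([273.5, 159.6], 0.86)]
bowls top [([184.4, 223.5], 0.96)]
[array([0.53726871, 0.47206797])]
[ 0.18454146 -1.01241882  0.94306999]
[ 0.419864   -0.01263015  1.22420632]
```

View pics/s0.png

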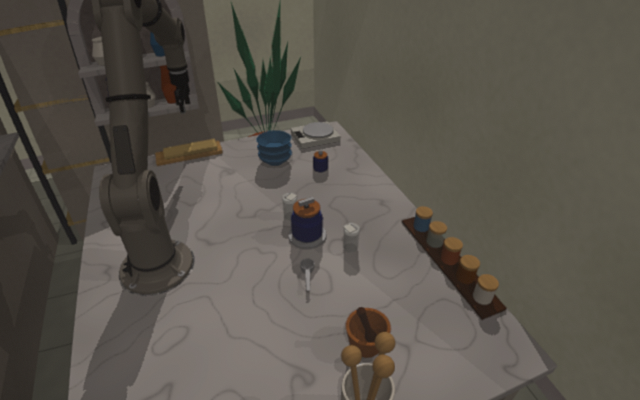

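View pics/t0.png

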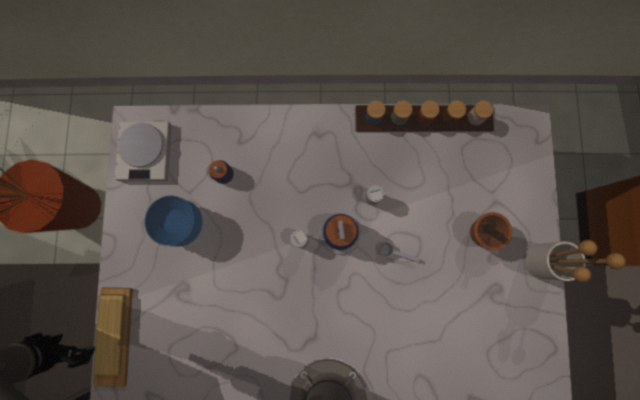

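The jar shows at top (340,230) and side (306,215), with one shaker on either side of it (top (300,239) and (374,194)) and the scoop at top (386,249). Next I'll zoom in on the jar in both views.

```bash
python3 - <<'E'
from h import *
a=cams.read_camera('side')[180:250,270:370,::-1];b=cams.read_camera('top')[180:265,290:390,::-1]
f=lambda im:cv2.convertScaleAbs(cv2.resize(im,None,fx=8,fy=8,interpolation=cv2.INTER_CUBIC),alpha=1.6)
cv2.imwrite('pics/s1.png',f(a)[:600]);cv2.imwrite('pics/t1.png',f(b)[:600])
E
```

```text
(no output)
```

View pics/s1.png

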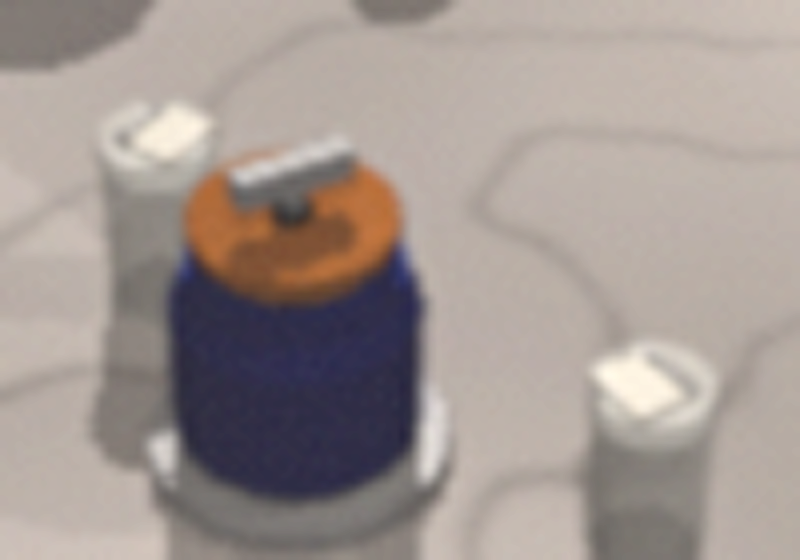

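View pics/t1.png

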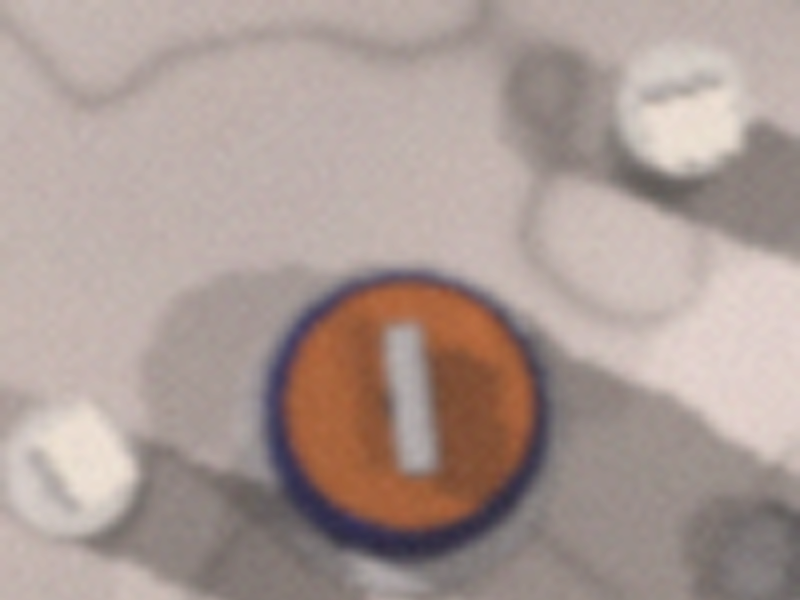

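Side crop: the bar's top face is centred near (292,167) and the rim near (294,220). Top crop: the bar runs from (402,322) to (419,474), and the rim centre is near (411,404).

```bash
python3 - <<'E'
from h import *
S=lambda u,v:(np.array([u,v])+.5)/8-.5+[270,180]
T=lambda u,v:(np.array([u,v])+.5)/8-.5+[290,180]
print('bartop',tri({'side':S(292,167),'top':T(411,398)}))
print('rim',tri({'side':S(294,218),'top':T(411,404)}))
e=[onz('top',T(402,322),.17),onz('top',T(419,474),.17)]
print('ends',e,np.linalg.norm(e[0]-e[1]),np.degrees(np.arctan2(*(e[0]-e[1])[::-1])))
e=[tri({'side':S(350,146),'top':T(402,322)}),tri({'side':S(234,189),'top':T(419,474)})];print(e)
for z in(.127,.135):print('rim dia',np.linalg.norm(onz('top',T(282,404),z)-onz('top',T(540,404),z)), onz('top',T(411,404),z))
print('cradle side check', proj('side',[.508,-.035,.012]))
o=monitor.get_obs();print(o['eef_pos'],o['tool_rot'],R.from_quat(o['tool_rot'],scalar_first=True).as_matrix().round(3),o['q'],o['t'])
E
```

```text
bartop (array([ 0.5075901 , -0.0378439 ,  0.15523208]), np.float64(0.4042854731090415))
rim (array([ 0.50757651, -0.03845805,  0.12934175]), np.float64(0.4144920408811572))
ends [array([ 0.53203754, -0.03416831]), array([ 0.47897198, -0.03994998])] 0.05337959882419927 6.21804049978815
[(array([ 0.5341838 , -0.03463309,  0.15642701]), np.float64(0.2899080518988626)), (array([ 0.48126726, -0.04073299,  0.15335789]), np.float64(0.5644720060303712))]
rim dia 0.09352021358002444 [ 0.50672445 -0.03824058]
rim dia 0.09283833479963213 [ 0.50609113 -0.03805385]
cradle side check [[306.45430646 232.79579247]]
[0.20641006 0.64268309 0.23129902] [-9.77750551e-07  1.54780106e-01  9.87948945e-01  2.09445866e-05] [[-0.952  0.306  0.   ]
 [ 0.306  0.952  0.   ]
 [ 0.     0.    -1.   ]] [-1.36813012  0.47699517  0.02240361  1.55542883 -0.01149237  1.10925568
 -0.08312233] 1.0
```

Request:
{"method": "jog_arm", "body": {"plan": [{"x": -0.947,"y": -0.757},{"x": -0.947,"y": -0.757},{"x": -0.947,"y": -0.757},{"x": -0.947,"y": -0.757},{"x": -0.947,"y": -0.757},{"x": -0.947,"y": -0.757},{"x": -0.947,"y": -0.757},{"x": -0.947,"y": -0.757}], "hand": -1}}

```text
invalid input at $.plan[0]: expected keys x, y, z, wx, wy, wz
```

Request:
{"method": "jog_arm", "body": {"plan": [{"x": -0.843,"y": -0.99},{"x": -0.843,"y": -0.99},{"x": -0.843,"y": -0.99},{"x": -0.843,"y": -0.99},{"x": -0.843,"y": -0.99},{"x": -0.843,"y": -0.99},{"x": -0.843,"y": -0.99},{"x": -0.843,"y": -0.99},{"x": -0.843,"y": -0.99}]}}

```text
invalid input at $.plan[0]: expected keys x, y, z, wx, wy, wz
```

Request:
{"method": "jog_arm", "body": {"plan": [{"x": -0.683,"y": -1.0},{"x": -0.683,"y": -1.0},{"x": -0.683,"y": -1.0},{"x": -0.683,"y": -1.0},{"x": -0.683,"y": -1.0,"wz": -0.06},{"x": -0.683,"y": -1.0,"wz": -0.13},{"x": -0.683,"y": -1.0,"wz": -0.13},{"x": -0.683,"y": -1.0,"wz": -0.13},{"x": -0.683,"y": -1.0,"wz": -0.13},{"x": -0.683,"y": -1.0,"wz": -0.13}]}}

```text
invalid input at $.plan[0]: expected keys x, y, z, wx, wy, wz
```

Request:
{"method": "jog_arm", "body": {"plan": [{"x": -0.947,"y": -0.757,"z": 0,"wx": 0,"wy": 0,"wz": 0},{"x": -0.947,"y": -0.757,"z": 0,"wx": 0,"wy": 0,"wz": 0},{"x": -0.947,"y": -0.757,"z": 0,"wx": 0,"wy": 0,"wz": 0},{"x": -0.947,"y": -0.757,"z": 0,"wx": 0,"wy": 0,"wz": 0},{"x": -0.947,"y": -0.757,"z": 0,"wx": 0,"wy": 0,"wz": 0},{"x": -0.947,"y": -0.757,"z": 0,"wx": 0,"wy": 0,"wz": 0},{"x": -0.947,"y": -0.757,"z": 0,"wx": 0,"wy": 0,"wz": 0},{"x": -0.947,"y": -0.757,"z": 0,"wx": 0,"wy": 0,"wz": 0}], "hand": -1}}

```text
t: 1.67
eef_pos: [0.3423, 0.4386, 0.2317]
tool_rot: [0.0, 0.157, 0.988, 0.0]
contact_force: [-0.4, 1.0, 0.4]
gripper_width: 0.002
```

Request:
{"method": "jog_arm", "body": {"plan": [{"x": -0.843,"y": -0.99,"z": 0,"wx": 0,"wy": 0,"wz": 0},{"x": -0.843,"y": -0.99,"z": 0,"wx": 0,"wy": 0,"wz": 0},{"x": -0.843,"y": -0.99,"z": 0,"wx": 0,"wy": 0,"wz": 0},{"x": -0.843,"y": -0.99,"z": 0,"wx": 0,"wy": 0,"wz": 0},{"x": -0.843,"y": -0.99,"z": 0,"wx": 0,"wy": 0,"wz": 0},{"x": -0.843,"y": -0.99,"z": 0,"wx": 0,"wy": 0,"wz": 0},{"x": -0.843,"y": -0.99,"z": 0,"wx": 0,"wy": 0,"wz": 0},{"x": -0.843,"y": -0.99,"z": 0,"wx": 0,"wy": 0,"wz": 0}]}}

```text
t: 2.33
eef_pos: [0.4425, 0.1954, 0.2321]
tool_rot: [0.001, 0.16, 0.987, 0.0]
contact_force: [0.9, 0.1, 0.3]
gripper_width: -0.0
```

Request:
{"method": "jog_arm", "body": {"plan": [{"x": -0.683,"y": -1.0,"z": 0,"wx": 0,"wy": 0,"wz": -0.03},{"x": -0.683,"y": -1.0,"z": 0,"wx": 0,"wy": 0,"wz": -0.06},{"x": -0.683,"y": -1.0,"z": 0,"wx": 0,"wy": 0,"wz": -0.1},{"x": -0.683,"y": -1.0,"z": 0,"wx": 0,"wy": 0,"wz": -0.13},{"x": -0.683,"y": -1.0,"z": 0,"wx": 0,"wy": 0,"wz": -0.13},{"x": -0.683,"y": -1.0,"z": 0,"wx": 0,"wy": 0,"wz": -0.13},{"x": -0.683,"y": -1.0,"z": 0,"wx": 0,"wy": 0,"wz": -0.13},{"x": -0.683,"y": -1.0,"z": 0,"wx": 0,"wy": 0,"wz": -0.13},{"x": -0.683,"y": -1.0,"z": 0,"wx": 0,"wy": 0,"wz": -0.13}]}}

```text
t: 3.08
eef_pos: [0.5095, -0.0354, 0.2321]
tool_rot: [0.001, -0.045, 0.999, 0.0]
contact_force: [-0.6, 1.2, -0.2]
gripper_width: 0.0
```

```bash
cat > st.py <<'E'
from h import *
o=monitor.get_obs();M=R.from_quat(o['tool_rot'],scalar_first=True).as_matrix()
p=np.array(o['eef_pos']);print(p,o['contact_force'],o['torque'],o['t'],o['gripper_width'])
y=np.degrees(np.arctan2(M[1,0],M[0,0]))
g=np.array([.5072,-.038,p[2]])
print('tool x yaw',y,'z',M[:,2].round(4),'shift frac',(M.T@(g-p)/.2).round(4))
print(M.round(3))
E
python3 st.py
```

```text
[ 0.50952533 -0.0354159   0.23208043] [-0.57265078  1.16707249 -0.22944552] [ 0.05666274  0.04317832 -0.04627348] 3.0833 0.00046876223173857707
tool x yaw -174.8842846328501 z [ 1.4e-03  6.0e-04 -1.0e+00] shift frac [ 0.0127 -0.0118 -0.    ]
[[-0.996 -0.089  0.001]
 [-0.089  0.996  0.001]
 [-0.001  0.    -1.   ]]
```

Request:
{"method": "jog_arm", "body": {"plan": [{"x": 0.013,"y": -0.012,"z": 0.1,"wx": 0,"wy": 0,"wz": -0.006},{"x": 0.013,"y": -0.012,"z": 0.2,"wx": 0,"wy": 0,"wz": -0.006},{"x": 0.013,"y": -0.012,"z": 0.25,"wx": 0,"wy": 0,"wz": -0.006},{"x": 0.013,"y": -0.012,"z": 0.26,"wx": 0,"wy": 0,"wz": -0.006},{"x": 0.013,"y": -0.012,"z": 0.26,"wx": 0,"wy": 0,"wz": -0.006}]}}

```text
t: 3.5
eef_pos: [0.5069, -0.0363, 0.1796]
tool_rot: [-0.0, -0.055, 0.998, 0.0]
contact_force: [-0.2, 0.2, 0.2]
gripper_width: 0.001
```

```bash
python3 st.py; python3 - <<'E'
from h import *
a=cams.read_camera('side')[170:245,260:360,::-1];b=cams.read_camera('top')[195:260,290:390,::-1]
f=lambda im:cv2.convertScaleAbs(cv2.resize(im,None,fx=4,fy=4,interpolation=cv2.INTER_CUBIC),alpha=1.6)
cv2.imwrite('pics/2.png',np.vstack([f(a),f(b)]))
E
```

```text
[ 0.50693015 -0.03628262  0.17962584] [-0.24128176  0.20011638  0.16411769] [ 0.06385181  0.00249492 -0.0582626 ] 3.5 0.0006710635372018436
tool x yaw -173.65482925293705 z [-2.e-04  7.e-04 -1.e+00] shift frac [-0.0004 -0.0087 -0.    ]
[[-0.994 -0.111 -0.   ]
 [-0.111  0.994  0.001]
 [ 0.     0.001 -1.   ]]
```

View pics/2.png

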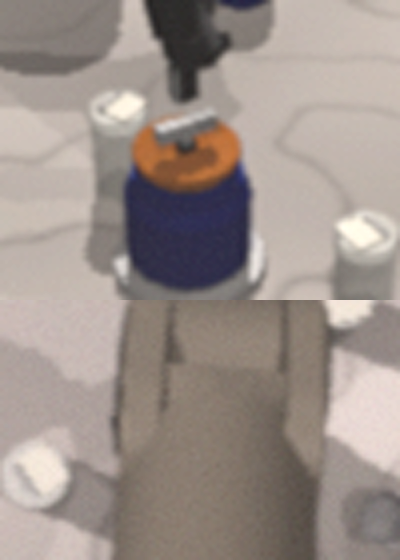

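The shut fingers (side crop (183,97)) are centred above the bar ((186,126)), so I'll descend slowly.

Request:
{"method": "jog_arm", "body": {"plan": [{"x": 0,"y": -0.008,"z": 0.01,"wx": 0,"wy": 0,"wz": 0},{"x": 0,"y": -0.008,"z": 0.02,"wx": 0,"wy": 0,"wz": 0},{"x": 0,"y": -0.008,"z": 0.03,"wx": 0,"wy": 0,"wz": 0},{"x": 0,"y": -0.008,"z": 0.04,"wx": 0,"wy": 0,"wz": 0},{"x": 0,"y": -0.008,"z": 0.05,"wx": 0,"wy": 0,"wz": 0},{"x": 0,"y": -0.008,"z": 0.06,"wx": 0,"wy": 0,"wz": 0},{"x": 0,"y": -0.008,"z": 0.07,"wx": 0,"wy": 0,"wz": 0},{"x": 0,"y": -0.008,"z": 0.08,"wx": 0,"wy": 0,"wz": 0}]}}

```text
t: 4.27
eef_pos: [0.508, -0.0388, 0.1646]
tool_rot: [0.001, -0.055, 0.999, 0.0]
contact_force: [-0.3, 1.1, 0.5]
gripper_width: -0.003
```

Request:
{"method": "jog_arm", "body": {"plan": [{"x": 0,"y": 0,"z": 0.005,"wx": 0,"wy": 0,"wz": 0},{"x": 0,"y": 0,"z": 0.01,"wx": 0,"wy": 0,"wz": 0},{"x": 0,"y": 0,"z": 0.015,"wx": 0,"wy": 0,"wz": 0},{"x": 0,"y": 0,"z": 0.02,"wx": 0,"wy": 0,"wz": 0}]}}

```text
t: 4.6
eef_pos: [0.5081, -0.0388, 0.1605]
tool_rot: [0.001, -0.055, 0.999, 0.0]
contact_force: [-0.8, -1.0, 0.0]
gripper_width: 0.003
```

Request:
{"method": "jog_arm", "body": {"plan": [{"x": 0,"y": 0,"z": 0.005,"wx": 0,"wy": 0,"wz": 0},{"x": 0,"y": 0,"z": 0.01,"wx": 0,"wy": 0,"wz": 0},{"x": 0,"y": 0,"z": 0.015,"wx": 0,"wy": 0,"wz": 0},{"x": 0,"y": 0,"z": 0.02,"wx": 0,"wy": 0,"wz": 0}]}}

```text
t: 4.93
eef_pos: [0.5085, -0.0388, 0.1577]
tool_rot: [0.002, -0.054, 0.999, 0.001]
contact_force: [-4.2, -0.1, 13.3]
gripper_width: 0.003
```

Request:
{"method": "jog_arm", "body": {"plan": [{"x": 0,"y": 0,"z": 0.005,"wx": 0,"wy": 0,"wz": 0},{"x": 0,"y": 0,"z": 0.01,"wx": 0,"wy": 0,"wz": 0},{"x": 0,"y": 0,"z": 0.015,"wx": 0,"wy": 0,"wz": 0}]}}

```text
t: 5.18
eef_pos: [0.5085, -0.0388, 0.1559]
tool_rot: [0.002, -0.054, 0.999, 0.001]
contact_force: [-3.9, 0.3, 15.1]
gripper_width: -0.0
```

Request:
{"method": "jog_arm", "body": {"plan": [{"x": 0,"y": 0,"z": 0.005,"wx": 0,"wy": 0,"wz": 0},{"x": 0,"y": 0,"z": 0.01,"wx": 0,"wy": 0,"wz": 0},{"x": 0,"y": 0,"z": 0.015,"wx": 0,"wy": 0,"wz": 0}]}}

```text
t: 5.43
eef_pos: [0.5085, -0.0388, 0.1541]
tool_rot: [0.002, -0.054, 0.999, 0.001]
contact_force: [-4.8, 0.1, 13.7]
gripper_width: -0.0
```

Request:
{"method": "jog_arm", "body": {"plan": [{"x": 0,"y": 0,"z": 0.005,"wx": 0,"wy": 0,"wz": 0},{"x": 0,"y": 0,"z": 0.01,"wx": 0,"wy": 0,"wz": 0},{"x": 0,"y": 0,"z": 0.015,"wx": 0,"wy": 0,"wz": 0}]}}

```text
t: 5.68
eef_pos: [0.5085, -0.0388, 0.1523]
tool_rot: [0.002, -0.054, 0.999, 0.002]
contact_force: [-5.2, 0.3, 14.4]
gripper_width: 0.002
```

Request:
{"method": "jog_arm", "body": {"plan": [{"x": 0,"y": 0,"z": 0.005,"wx": 0,"wy": 0,"wz": 0},{"x": 0,"y": 0,"z": 0.01,"wx": 0,"wy": 0,"wz": 0},{"x": 0,"y": 0,"z": 0.015,"wx": 0,"wy": 0,"wz": 0}]}}

```text
t: 5.93
eef_pos: [0.5085, -0.0388, 0.1505]
tool_rot: [0.002, -0.054, 0.999, 0.002]
contact_force: [-4.6, 0.4, 14.2]
gripper_width: 0.004
```

Request:
{"method": "jog_arm", "body": {"plan": [{"x": 0,"y": 0,"z": 0.005,"wx": 0,"wy": 0,"wz": 0},{"x": 0,"y": 0,"z": 0.01,"wx": 0,"wy": 0,"wz": 0},{"x": 0,"y": 0,"z": 0.013,"wx": 0,"wy": 0,"wz": 0}]}}

```text
t: 6.18
eef_pos: [0.5085, -0.0388, 0.149]
tool_rot: [0.002, -0.054, 0.999, 0.003]
contact_force: [-4.5, 0.3, 14.1]
gripper_width: -0.004
```

Request:
{"method": "jog_arm", "body": {"plan": [{"x": 0,"y": 0,"z": 0.005,"wx": 0,"wy": 0,"wz": 0},{"x": 0,"y": 0,"z": 0.01,"wx": 0,"wy": 0,"wz": 0},{"x": 0,"y": 0,"z": 0.015,"wx": 0,"wy": 0,"wz": 0}]}}

```text
t: 6.43
eef_pos: [0.509, -0.0389, 0.1484]
tool_rot: [0.002, -0.054, 0.999, 0.003]
contact_force: [-11.0, -0.8, 35.6]
gripper_width: 0.004
```

Request:
{"method": "jog_arm", "body": {"plan": [{"x": 0,"y": 0,"z": 0.005,"wx": 0,"wy": 0,"wz": 0},{"x": 0,"y": 0,"z": 0.01,"wx": 0,"wy": 0,"wz": 0}]}}

```text
t: 6.6
eef_pos: [0.5094, -0.0389, 0.1485]
tool_rot: [0.003, -0.054, 0.999, 0.004]
contact_force: [-10.8, -0.1, 31.6]
gripper_width: 0.0
```

Request:
{"method": "jog_arm", "body": {"plan": [{"x": 0,"y": 0,"z": -0.01,"wx": 0,"wy": 0,"wz": 0},{"x": 0,"y": 0,"z": -0.04,"wx": 0,"wy": 0,"wz": 0},{"x": 0,"y": 0,"z": -0.12,"wx": 0,"wy": 0,"wz": 0},{"x": 0,"y": 0,"z": -0.2,"wx": 0,"wy": 0,"wz": 0},{"x": 0,"y": 0,"z": -0.2,"wx": 0,"wy": 0,"wz": 0}]}}

```text
t: 7.02
eef_pos: [0.5111, -0.0395, 0.1912]
tool_rot: [0.005, -0.053, 0.999, 0.004]
contact_force: [0.7, -0.8, 0.2]
gripper_width: -0.001
```

```bash
python3 st.py; python3 - <<'E'
from h import *
a=cams.read_camera('side')[170:245,260:360,::-1]
cv2.imwrite('pics/3.png',cv2.convertScaleAbs(cv2.resize(a,None,fx=8,fy=8,interpolation=cv2.INTER_CUBIC),alpha=1.6))
E
```

```text
[ 0.51105751 -0.0394563   0.19121937] [ 0.67179926 -0.76500344  0.20745106] [-0.02173501 -0.03215115 -0.02149276] 7.0167 -0.000601485273548849
tool x yaw -173.88439544008776 z [ 0.0097  0.0079 -0.9999] shift frac [ 0.0184  0.0093 -0.0001]
[[-0.994 -0.107  0.01 ]
 [-0.107  0.994  0.008]
 [-0.01   0.007 -1.   ]]
```

View pics/3.png

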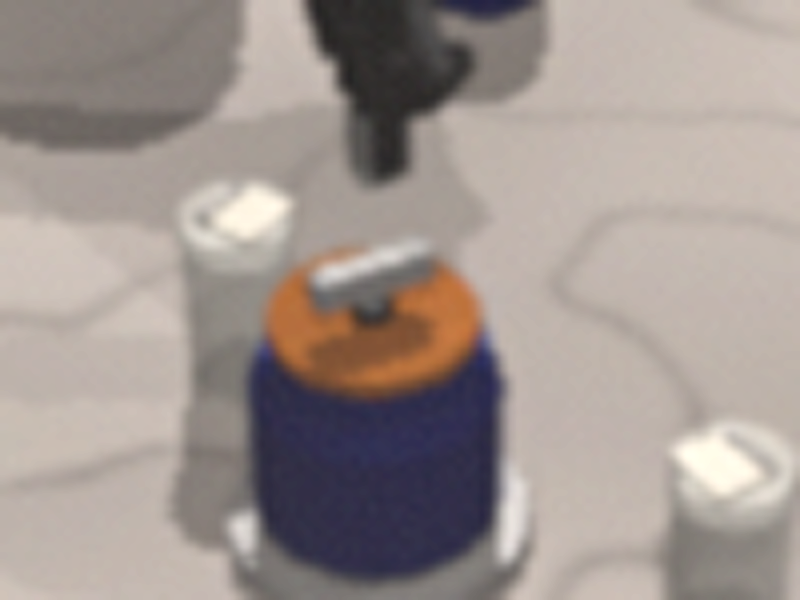

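Request:
{"method": "jog_arm", "body": {"plan": [{"x": 0.018,"y": 0.009,"z": 0,"wx": 0.0022,"wy": 0.0033,"wz": 0},{"x": 0.018,"y": 0.009,"z": 0,"wx": 0.0022,"wy": 0.0033,"wz": 0},{"x": 0.018,"y": 0.009,"z": 0,"wx": 0.0022,"wy": 0.0033,"wz": 0},{"x": 0.018,"y": 0.009,"z": 0,"wx": 0.0022,"wy": 0.0033,"wz": 0},{"x": 0.018,"y": 0.009,"z": 0,"wx": 0.0022,"wy": 0.0033,"wz": 0},{"x": 0.018,"y": 0.009,"z": 0,"wx": 0.0022,"wy": 0.0033,"wz": 0}], "hand": 0, "grip_force": 40}}

```text
t: 7.57
eef_pos: [0.5065, -0.0379, 0.1895]
tool_rot: [-0.001, -0.053, 0.999, -0.0]
contact_force: [-0.3, -0.1, -0.5]
gripper_width: 0.499
```

```bash
python3 st.py
```

```text
[ 0.50645151 -0.03793852  0.18954989] [-0.28523936 -0.09101045 -0.4986665 ] [-0.02734557  0.01493814  0.04371382] 7.5667 0.498957156547254
tool x yaw -173.870566025105 z [-1.9e-03 -2.0e-04 -1.0e+00] shift frac [-0.0037 -0.0007 -0.    ]
[[-0.994 -0.107 -0.002]
 [-0.107  0.994 -0.   ]
 [ 0.002 -0.    -1.   ]]
```

Request:
{"method": "jog_arm", "body": {"plan": [{"x": -0.003,"y": 0,"z": 0.06,"wx": 0,"wy": 0,"wz": 0},{"x": -0.003,"y": 0,"z": 0.12,"wx": 0,"wy": 0,"wz": 0},{"x": -0.003,"y": 0,"z": 0.18,"wx": 0,"wy": 0,"wz": 0},{"x": -0.003,"y": 0,"z": 0.24,"wx": 0,"wy": 0,"wz": 0},{"x": -0.003,"y": 0,"z": 0.28,"wx": 0,"wy": 0,"wz": 0},{"x": -0.003,"y": 0,"z": 0.3,"wx": 0,"wy": 0,"wz": 0},{"x": -0.003,"y": 0,"z": 0.31,"wx": 0,"wy": 0,"wz": 0},{"x": -0.003,"y": 0,"z": 0.31,"wx": 0,"wy": 0,"wz": 0}]}}

```text
t: 8.23
eef_pos: [0.5069, -0.0379, 0.1274]
tool_rot: [-0.001, -0.053, 0.999, -0.0]
contact_force: [-0.8, -0.9, 0.3]
gripper_width: 0.497
```

Request:
{"method": "jog_arm", "body": {"plan": [{"x": 0,"y": 0,"z": 0,"wx": 0,"wy": 0,"wz": 0},{"x": 0,"y": 0,"z": 0,"wx": 0,"wy": 0,"wz": 0},{"x": 0,"y": 0,"z": 0,"wx": 0,"wy": 0,"wz": 0},{"x": 0,"y": 0,"z": 0,"wx": 0,"wy": 0,"wz": 0},{"x": 0,"y": 0,"z": 0,"wx": 0,"wy": 0,"wz": 0},{"x": 0,"y": 0,"z": 0,"wx": 0,"wy": 0,"wz": 0}], "hand": -1, "grip_force": 40}}

```text
t: 8.73
eef_pos: [0.5074, -0.0372, 0.1281]
tool_rot: [-0.001, -0.054, 0.999, 0.0]
contact_force: [-2.0, 2.2, 6.1]
gripper_width: 0.151
```

```bash
python3 st.py; python3 - <<'E'
from h import *
a=cams.read_camera('side')[170:245,260:360,::-1]
cv2.imwrite('pics/4.png',cv2.convertScaleAbs(cv2.resize(a,None,fx=8,fy=8,interpolation=cv2.INTER_CUBIC),alpha=1.6))
E
```

```text
[ 0.50735681 -0.03724093  0.12813656] [-2.04303837  2.2197788   6.07597768] [0.54395778 0.36964306 0.12168025] 8.7333 0.1508740044782092
tool x yaw -173.82792412302862 z [-1.3e-03  6.0e-04 -1.0e+00] shift frac [ 0.0012 -0.0037 -0.    ]
[[-0.994 -0.108 -0.001]
 [-0.108  0.994  0.001]
 [ 0.001  0.001 -1.   ]]
```

View pics/4.png

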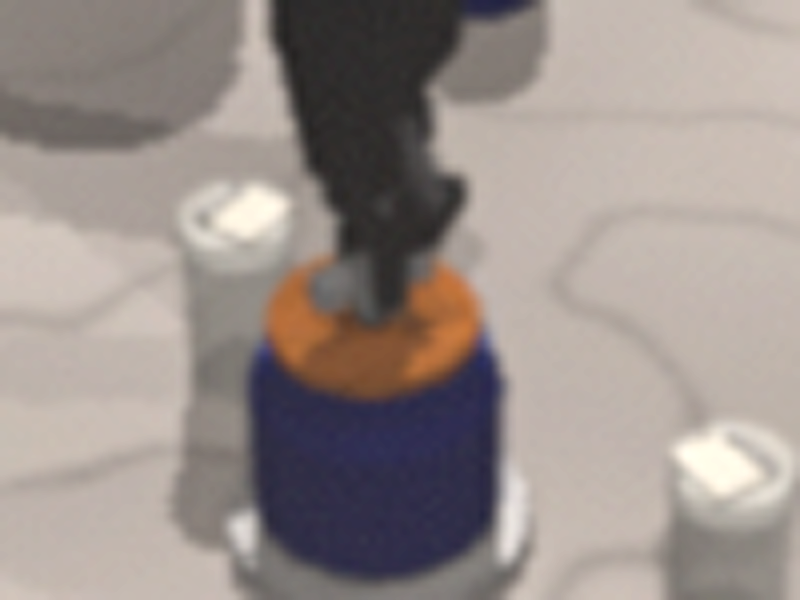

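The fingers hold the bar (opening about 13 mm, stopper still seated in the picture). Now a slow pull.

Request:
{"method": "jog_arm", "body": {"plan": [{"x": 0,"y": 0,"z": -0.0025,"wx": 0,"wy": 0,"wz": 0},{"x": 0,"y": 0,"z": -0.005,"wx": 0,"wy": 0,"wz": 0},{"x": 0,"y": 0,"z": -0.0075,"wx": 0,"wy": 0,"wz": 0},{"x": 0,"y": 0,"z": -0.01,"wx": 0,"wy": 0,"wz": 0}]}}

```text
t: 9.12
eef_pos: [0.5073, -0.0372, 0.1301]
tool_rot: [-0.001, -0.054, 0.999, 0.0]
contact_force: [0.8, 0.4, -2.0]
gripper_width: 0.154
```

Request:
{"method": "jog_arm", "body": {"plan": [{"x": 0,"y": 0,"z": -0.0025,"wx": 0,"wy": 0,"wz": 0},{"x": 0,"y": 0,"z": -0.005,"wx": 0,"wy": 0,"wz": 0},{"x": 0,"y": 0,"z": -0.0075,"wx": 0,"wy": 0,"wz": 0}]}}

```text
t: 9.37
eef_pos: [0.5073, -0.0372, 0.1315]
tool_rot: [-0.001, -0.054, 0.999, 0.0]
contact_force: [0.5, 0.5, -2.5]
gripper_width: 0.154
```

Request:
{"method": "jog_arm", "body": {"plan": [{"x": 0,"y": 0,"z": -0.0025,"wx": 0,"wy": 0,"wz": 0},{"x": 0,"y": 0,"z": -0.005,"wx": 0,"wy": 0,"wz": 0},{"x": 0,"y": 0,"z": -0.0075,"wx": 0,"wy": 0,"wz": 0}]}}

```text
t: 9.62
eef_pos: [0.5073, -0.0372, 0.1331]
tool_rot: [-0.001, -0.054, 0.999, 0.0]
contact_force: [0.5, 0.2, -0.9]
gripper_width: 0.151
```

Request:
{"method": "jog_arm", "body": {"plan": [{"x": 0,"y": 0,"z": -0.0025,"wx": 0,"wy": 0,"wz": 0},{"x": 0,"y": 0,"z": -0.005,"wx": 0,"wy": 0,"wz": 0}]}}

```text
t: 9.78
eef_pos: [0.5073, -0.0372, 0.1341]
tool_rot: [-0.001, -0.054, 0.999, 0.0]
contact_force: [-0.2, 0.3, -2.1]
gripper_width: 0.153
```

Request:
{"method": "jog_arm", "body": {"plan": [{"x": 0,"y": 0,"z": -0.0025,"wx": 0,"wy": 0,"wz": 0},{"x": 0,"y": 0,"z": -0.005,"wx": 0,"wy": 0,"wz": 0}]}}

```text
t: 9.95
eef_pos: [0.5073, -0.0372, 0.1352]
tool_rot: [-0.001, -0.054, 0.999, 0.0]
contact_force: [-0.1, 1.4, -1.9]
gripper_width: 0.153
```

Request:
{"method": "jog_arm", "body": {"plan": [{"x": 0,"y": 0,"z": -0.0025,"wx": 0,"wy": 0,"wz": 0},{"x": 0,"y": 0,"z": -0.005,"wx": 0,"wy": 0,"wz": 0}]}}

```text
t: 10.12
eef_pos: [0.5073, -0.0372, 0.1363]
tool_rot: [-0.001, -0.054, 0.999, 0.0]
contact_force: [1.1, 0.6, -1.9]
gripper_width: 0.152
```

Request:
{"method": "jog_arm", "body": {"plan": [{"x": 0,"y": 0,"z": -0.0025,"wx": 0,"wy": 0,"wz": 0},{"x": 0,"y": 0,"z": -0.005,"wx": 0,"wy": 0,"wz": 0}]}}

```text
t: 10.28
eef_pos: [0.5073, -0.0372, 0.1373]
tool_rot: [-0.001, -0.054, 0.999, 0.0]
contact_force: [-0.3, 1.0, -0.7]
gripper_width: 0.154
```

Request:
{"method": "jog_arm", "body": {"plan": [{"x": 0,"y": 0,"z": -0.0025,"wx": 0,"wy": 0,"wz": 0},{"x": 0,"y": 0,"z": -0.005,"wx": 0,"wy": 0,"wz": 0}]}}

```text
t: 10.45
eef_pos: [0.5073, -0.0372, 0.1384]
tool_rot: [-0.001, -0.054, 0.999, 0.0]
contact_force: [-1.0, 1.5, -2.2]
gripper_width: 0.153
```

Request:
{"method": "jog_arm", "body": {"plan": [{"x": 0,"y": 0,"z": -0.0025,"wx": 0,"wy": 0,"wz": 0},{"x": 0,"y": 0,"z": -0.005,"wx": 0,"wy": 0,"wz": 0}]}}

```text
t: 10.62
eef_pos: [0.5073, -0.0372, 0.1393]
tool_rot: [-0.001, -0.054, 0.999, 0.0]
contact_force: [1.3, 1.4, -3.7]
gripper_width: 0.152
```

Request:
{"method": "jog_arm", "body": {"plan": [{"x": 0,"y": 0,"z": -0.0025,"wx": 0,"wy": 0,"wz": 0},{"x": 0,"y": 0,"z": -0.005,"wx": 0,"wy": 0,"wz": 0}]}}

```text
t: 10.78
eef_pos: [0.5072, -0.0372, 0.1401]
tool_rot: [-0.001, -0.054, 0.999, 0.0]
contact_force: [2.1, 0.5, -6.0]
gripper_width: 0.154
```

Request:
{"method": "jog_arm", "body": {"plan": [{"x": 0,"y": 0,"z": -0.0025,"wx": 0,"wy": 0,"wz": 0},{"x": 0,"y": 0,"z": -0.004,"wx": 0,"wy": 0,"wz": 0}]}}

```text
t: 10.95
eef_pos: [0.5072, -0.0372, 0.1407]
tool_rot: [-0.001, -0.054, 0.999, 0.0]
contact_force: [1.8, 0.8, -6.9]
gripper_width: 0.154
```

Request:
{"method": "jog_arm", "body": {"plan": [{"x": 0,"y": 0,"z": -0.002,"wx": 0,"wy": 0,"wz": 0},{"x": 0,"y": 0,"z": -0.0025,"wx": 0,"wy": 0,"wz": 0},{"x": 0,"y": 0,"z": -0.0025,"wx": 0,"wy": 0,"wz": 0},{"x": 0,"y": 0,"z": -0.0025,"wx": 0,"wy": 0,"wz": 0}]}}

```text
t: 11.28
eef_pos: [0.5072, -0.0372, 0.1411]
tool_rot: [-0.001, -0.054, 0.999, 0.0]
contact_force: [2.4, 1.2, -8.1]
gripper_width: 0.153
```

```bash
python3 - <<'E'
from h import *
for i in range(5):
    if i: cams.read_camera('side')
    o=monitor.get_obs();print(o['t'],o['eef_pos'][2],o['contact_force'][2])
E
```

```text
11.2833 0.14110472654052228 -8.138172265162892
11.3333 0.14110434635267843 -8.137909500678823
11.3833 0.14113516201144694 -8.446083380080234
11.4333 0.14116403999165272 -9.219896471624706
11.4833 0.14116218250019336 -8.137615974170368
```

Request:
{"method": "jog_arm", "body": {"plan": [{"x": 0,"y": 0,"z": -0.0003,"wx": 0,"wy": 0,"wz": 0},{"x": 0,"y": 0,"z": -0.0003,"wx": 0,"wy": 0,"wz": 0},{"x": 0,"y": 0,"z": -0.0003,"wx": 0,"wy": 0,"wz": 0},{"x": 0,"y": 0,"z": -0.0003,"wx": 0,"wy": 0,"wz": 0},{"x": 0,"y": 0,"z": -0.0003,"wx": 0,"wy": 0,"wz": 0},{"x": 0,"y": 0,"z": -0.0003,"wx": 0,"wy": 0,"wz": 0},{"x": 0,"y": 0,"z": -0.0003,"wx": 0,"wy": 0,"wz": 0},{"x": 0,"y": 0,"z": -0.0003,"wx": 0,"wy": 0,"wz": 0},{"x": 0,"y": 0,"z": -0.0003,"wx": 0,"wy": 0,"wz": 0},{"x": 0,"y": 0,"z": -0.0003,"wx": 0,"wy": 0,"wz": 0}]}}

```text
t: 12.32
eef_pos: [0.5072, -0.0372, 0.1412]
tool_rot: [-0.001, -0.054, 0.999, 0.0]
contact_force: [3.2, 0.5, -9.0]
gripper_width: 0.152
```

```bash
python3 - <<'E'
from h import *
for i in range(5):
    if i: im=cams.read_camera('side')
    o=monitor.get_obs();print(o['t'],o['eef_pos'][2],o['contact_force'][2])
cv2.imwrite('pics/5.png',cv2.convertScaleAbs(cv2.resize(im[170:245,260:360,::-1],None,fx=8,fy=8,interpolation=cv2.INTER_CUBIC),alpha=1.6))
E
```

```text
12.3167 0.1412185996837282 -8.959992669049058
12.3667 0.14121805054708086 -8.790152715976799
12.4167 0.14121767757117817 -8.68095740661435
12.4667 0.1412106125872266 -8.622342160796057
12.5167 0.14122749784112706 -9.710348390706587
```

View pics/5.png

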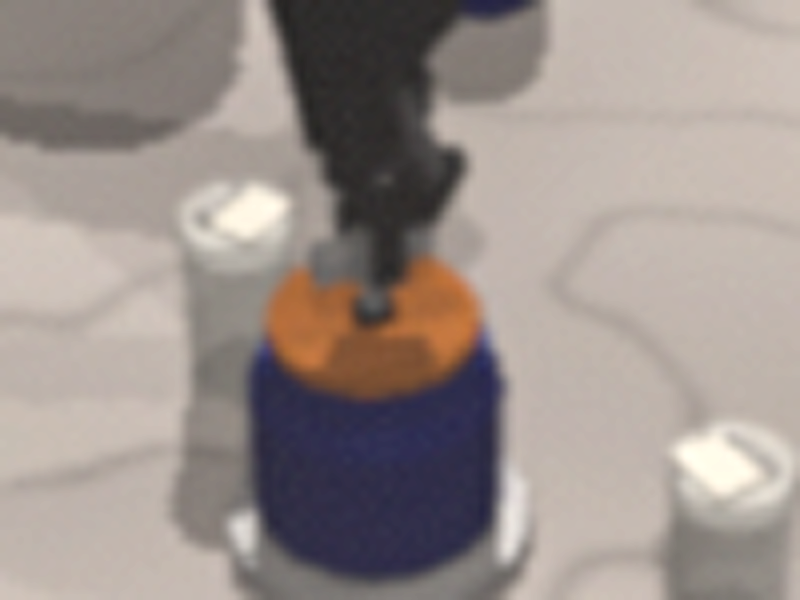

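The handle has been lifted but the rim hasn't moved: its bottom edge is at row 395, as before. The pull held at about 8 to 9 N for over a second, so I'm easing off.

Request:
{"method": "jog_arm", "body": {"plan": [{"x": 0,"y": 0,"z": 0.0025,"wx": 0,"wy": 0,"wz": 0},{"x": 0,"y": 0,"z": 0.005,"wx": 0,"wy": 0,"wz": 0},{"x": 0,"y": 0,"z": 0.0075,"wx": 0,"wy": 0,"wz": 0},{"x": 0,"y": 0,"z": 0.01,"wx": 0,"wy": 0,"wz": 0},{"x": 0,"y": 0,"z": 0.0125,"wx": 0,"wy": 0,"wz": 0},{"x": 0,"y": 0,"z": 0.015,"wx": 0,"wy": 0,"wz": 0},{"x": 0,"y": 0,"z": 0.0175,"wx": 0,"wy": 0,"wz": 0},{"x": 0,"y": 0,"z": 0.02,"wx": 0,"wy": 0,"wz": 0},{"x": 0,"y": 0,"z": 0.0225,"wx": 0,"wy": 0,"wz": 0},{"x": 0,"y": 0,"z": 0.0225,"wx": 0,"wy": 0,"wz": 0}]}}

```text
t: 13.35
eef_pos: [0.5073, -0.0372, 0.1369]
tool_rot: [-0.001, -0.054, 0.999, 0.0]
contact_force: [0.9, 0.7, 0.5]
gripper_width: 0.153
```

Request:
{"method": "jog_arm", "body": {"plan": [{"x": 0,"y": 0,"z": 0,"wx": 0,"wy": 0,"wz": 0},{"x": 0,"y": 0,"z": 0,"wx": 0,"wy": 0,"wz": 0},{"x": 0,"y": 0,"z": 0,"wx": 0,"wy": 0,"wz": 0},{"x": 0,"y": 0,"z": 0,"wx": 0,"wy": 0,"wz": 0},{"x": 0,"y": 0,"z": 0,"wx": 0,"wy": 0,"wz": 0},{"x": 0,"y": 0,"z": 0,"wx": 0,"wy": 0,"wz": 0}], "hand": 0.2}}

```text
t: 13.85
eef_pos: [0.5073, -0.0373, 0.1368]
tool_rot: [-0.001, -0.054, 0.999, 0.0]
contact_force: [0.4, -0.2, 0.7]
gripper_width: 0.598
```

Request:
{"method": "jog_arm", "body": {"plan": [{"x": 0,"y": 0,"z": -0.05,"wx": 0,"wy": 0,"wz": 0},{"x": 0,"y": 0,"z": -0.1,"wx": 0,"wy": 0,"wz": 0},{"x": 0,"y": 0,"z": -0.2,"wx": 0,"wy": 0,"wz": 0},{"x": 0,"y": 0,"z": -0.3,"wx": 0,"wy": 0,"wz": 0},{"x": 0,"y": 0,"z": -0.4,"wx": 0,"wy": 0,"wz": 0},{"x": 0,"y": 0,"z": -0.45,"wx": 0,"wy": 0,"wz": 0},{"x": 0,"y": 0,"z": -0.45,"wx": 0,"wy": 0,"wz": 0},{"x": 0,"y": 0,"z": -0.45,"wx": 0,"wy": 0,"wz": 0}]}}

```text
t: 14.52
eef_pos: [0.5076, -0.0372, 0.2273]
tool_rot: [0.0, -0.054, 0.999, 0.0]
contact_force: [0.1, 0.2, -0.9]
gripper_width: 0.603
```

```bash
python3 st.py; python3 - <<'E'
from h import *
im=cams.read_camera('side')
cv2.imwrite('pics/6.png',cv2.convertScaleAbs(cv2.resize(im[170:245,260:360,::-1],None,fx=8,fy=8,interpolation=cv2.INTER_CUBIC),alpha=1.6))
E
```

```text
[ 0.50760094 -0.03719177  0.22728064] [ 0.08030199  0.2330815  -0.90353872] [ 0.05730073  0.00710717 -0.03226081] 14.5167 0.6032601890158793
tool x yaw -173.81373607507865 z [ 0.e+00  6.e-04 -1.e+00] shift frac [ 0.0024 -0.0038 -0.    ]
[[-0.994 -0.108  0.   ]
 [-0.108  0.994  0.001]
 [-0.     0.001 -1.   ]]
```

View pics/6.png

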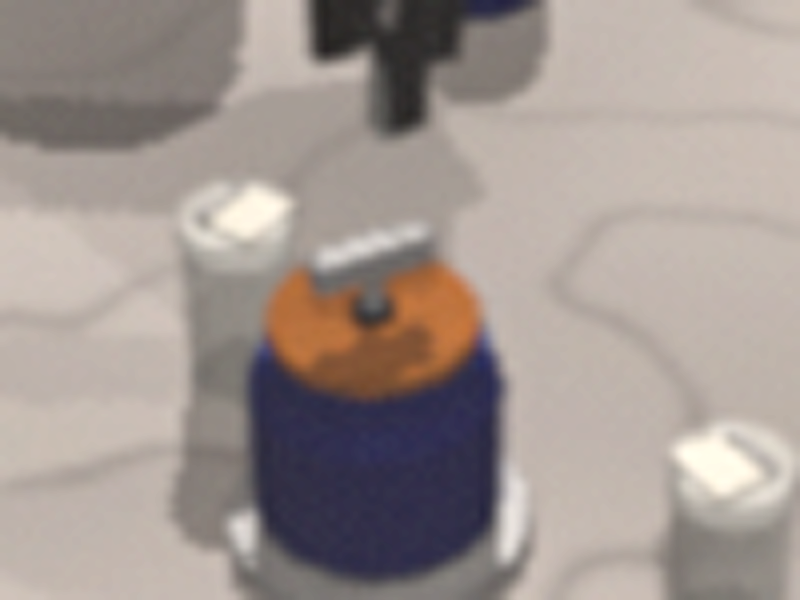

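The rim is still home (bottom edge at row 395), the handle is free and the fingers are clear of it. Both shakers are where they were.

```bash
python3 -c "
from station import bot
print(bot.hand_in())"
```

```text
the job is handed in; nothing more can be done
None
```

I pressed the stopper home, proof-pulled the handle, let go, and handed the job in at about 14.5 s of the 48 s allowed. `hand_in` reports no verdict, so this rests on my own checks.

- **Pressing home:** I pushed down on the top of the handle with shut fingers. The stopper slid at about 14–15 N and met a solid stop at about 32–36 N. The bar's top then stood at z = 0.148 m, against 0.149 m expected.
- **Proof pull:** I gripped the bar at 40 N and raised it about 10 mm through free play. The pull then rose slowly and held for over a second. Readings were about 8–9 N, with one noisy reading of 9.7 N, slightly above the 8 N target but below the 12 N limit.
- **Last checks:** After easing off, the force was near zero before I opened the fingers. The last side picture shows the rim where it was after pressing, the handle free, the fingers well clear and both shakers unmoved.
- **Not checked:** I didn't look at the bowls, mortar, scoop and small jar again at the end; the arm never came near them at their height.

No check failed or disagreed.

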